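# Open the parts tote's gate and hold it wide

## Robot

A 6-joint arm with a two-finger parallel gripper is mounted at the origin on the work surface. World frame = base frame: x ahead of the robot, y to its left, z up, the work surface at z = 0. Lengths are in m, angles in degrees, forces in N, time in s.
With the tool pointing down it reaches from about 0.35 to 0.875 m from the base axis. Payload 4.2 kg.
Tool frame: the origin (TCP) lies between the finger pads; the fingertips stand 17 mm ahead of it and the grasp point (between the pads) lies 2 mm behind it; z points along the fingers, y is the line along which they close (so a half turn about z gives the same grasp; the last joint's range is limited). The gripper opens to 87 mm and grips with 3 to 60 N. Pads are 19 mm wide; open, the fingers measure 117 mm over their backs; the gripper's body (75 mm by 190 mm) begins 51 mm behind the grasp point.
Start: joints at [81.853, 22.042, 0.453, 0, -68.411, -14.817], TCP at [0.244, 0.575, 0.24] pointing down, gripper open.
Joint ranges: [-179.83, 179.83], [-69.29, 118.12], [-61.27, 80.66], [-181.25, 117.63], [-171.15, -9.14], [-177.46, 177.46]. Speed limits (degrees/s): [159.86, 159.86, 180, 180, 180, 180].

## Interface

Orientations are given as a 3x3 rotation matrix whose columns are the frame's x, y, z axes.
In Python, from station import sense, capture, r, masks_of gives the robot as it stands.
- The arm moves only by the tool apply_moves, never from a script. Its argument "steps" is a list that holds one entry, the list of rows, each a list of 7 numbers: the opening, from 0 (shut) to 1 (fully open), then the shift along the tool's x, y, z in mm, then the turn, a rotation vector about the tool's x, y, z in rad. A call has 1 to 12 rows; each row shifts and turns the commanded pose from where the row before left it, along the tool's axes as they then stand; what a row does not reach is not made up. A row lasts 1/8 s, in which the tool goes at most 62.5 mm and 10.7 degrees, less where a joint would pass 70% of its speed; a pose out of reach is approached as far as the arm can. A call with a gripper value outside its range is refused whole. The fingers move at their own pace and stop on an object; the grip force is fixed at half the most. Time passes only in rows, so rows that do not move let the fingers close. It gives the time, the measured TCP pose, the force and the opening at its end, in the units of the state.
- sense(): the state, without advancing time (a new reading comes with each control period).
- capture(name): name is "side" or "top"; returns a dict with "color" (400x640x3 uint8, red, green, blue), "vfov" (degrees; the focal length in pixels is half the picture's height over the tangent of half this angle, whatever the lens; pixels are square), "cx", "cy" (the principal point, pixels), "dist" ([k1, k2, p1, p2, k3] as OpenCV has them; the pictures are not rectified), "T" (4x4, takes a point from camera to world coordinates). Camera axes: x right, y down, z forward; pixel columns grow to the right and rows downward; lengths in m; the calibration is good to about 2 mm. A picture is of the moment at which its call begins. There is no depth.
- r.finish_job(): hands the job in, once; it reports no verdict.
Trained networks look in a picture, given as the dict that the camera call returned (one of the last four; its "shot" number tells which), for a name from the list of things; names that differ only in an ending like _2 or _b are one class to them, and where a whole thing is asked for, a point or a joint stands for the part that bears it (a point fixed in the world has none). Each returns a list of dicts, best first, with "confidence" (0 to 1); they miss things now and then, are a little off and sometimes report something else, mostly with a low value. They report only what shows in the picture. A call takes as long as a camera call. They do not tell look-alikes from the thing itself.
- masks_of(picture, thing): "pixels" (400x640 bool, what is visible of it) and "box" ([left, top, width, height] in pixels, round what is visible of it).
The state is a dict: "time_s": time; "joints": joint angles; "joint_velocities": joint speeds; "effort": joint torques, N m; "tcp_pos": TCP position; "ee_rot": TCP orientation; "wrist_force": force on the tool from outside, world axes, zero at the start; "moment": the same for the moment, N m; "gripper_width": opening from 0.0 (shut) to 1.0 (fully open).
Only numpy, scipy, OpenCV 4.12 (cv2) and the standard library are available. Lean on these libraries where they do the work, as an engineer would, in place of code of your own. Each camera call takes 0.05 s, during which the arm holds its last target. There are 200 camera calls.

## Task

An angle bracket stands in the way of the blue tote's swing gate: first lift it away and set it down flat on its base plate in the grey tray. Then squeeze the tote's two catches shut, tab to tab, first the one with the taller tabs and after it the one with the shorter tabs, and pull the gate by its upright post past its detent until it stands about square (90 degrees) to its closed position. The gate pulls itself shut, so finish while still gripping or pressing it wide open, with nothing propping it; leave the screwdriver, the jar and the blue offcut where they are.

Things in the scene. Friction and masses are not known exactly. Their poses are not given: they have to be found in the camera images.
- tote: Blue plastic parts tote, fixed, 100 mm high. Origin at bench height on the gate's vertical hinge axis, at the front's left end; z up, -x out of the front. It spans x = -6 to 240, y = 19 to -218 mm. A header rail (x = 13 to 55, top z = 100 mm) behind the gate carries the catches; the detent's plunger housing (top z = 116 mm) stands at y = 58 to 90 mm.
- gate (a joint): Opening angle, rad: 0 shut, stop at 1.78. Blue panel 198 x 12 mm, top z = 94 mm, along the tote's -y when shut; opening turns it clockwise from above about the tote's origin, free end (210 mm out) to -x. Locked until both catches are squeezed over 10 mm. A spring pulls it shut (3 N at the post at 90 deg); a detent resists from 0.6 to 1.2 rad (5 to 10 N at the post); let go, it rests at 1.1.
- gate_handle (a point): On the axis of the gate's handle post, at z = 120 mm, 15 mm below its top. Post: steel, upright, round, 14 mm diameter, z = 60 to 135 mm, 50 mm in front of the gate's mid-plane, 135 mm along the gate from the hinge (gate shut: tote x = -50, y = -135 mm). A 20 mm wide arm at z = 64 to 76 mm joins it to the gate. Axes turn with the gate.
- main_catch: The catch with the TALLER tabs, squeezed first. Black base 38 x 60 x 6 mm on the header rail, at tote x = 34, y = -50 or -160 mm (the two catches may swap places). Origin under the base, 100 mm above the bench, midway between the tabs' outer faces once squeezed; axes as the tote's. Two upright tabs face each other across y: 40 mm over both, 26 mm squeezed.
- main_tab: Fixed tab of the taller catch; origin and axes of main_catch. Both tabs are 28 mm wide (x), 6 mm thick (y), z = 6 to 46 mm above the origin. Outer face of the fixed tab at y = +13 mm; of the sliding tab at y = -27 mm, -13 mm when squeezed.
- main_slide (a joint): Travel of the taller catch's sliding tab towards the fixed tab (+y), m: 0 locked, 0.014 fully squeezed; starts at 0 to 0.003. Takes about 4 N and stays where it is left. Its steel hook reaches forward to x = -48 mm (z = 7 to 15 mm above the catch's origin), in front of a pin on the gate.
- second_catch: The catch with the SHORTER tabs, squeezed second: like main_catch, in the other of the two places, but with smaller tabs.
- second_tab: Fixed tab of the shorter catch; origin and axes of second_catch. Both tabs are 18 mm wide (x), 6 mm thick, z = 6 to 30 mm above the origin; outer faces in y as on the taller catch.
- second_slide (a joint): Travel of the shorter catch's sliding tab, as main_slide. Must not be moved before the taller catch is squeezed.
- bracket: Loose dark steel angle bracket (0.2 to 0.45 kg) standing in front of the gate: base plate 90 (x) x 60 (y) x 5 mm, with one upright flange 90 mm long (along x), 8 mm thick, centred at y = -26 mm, top at z = 55 mm. Origin at the centre of the base's underside.
- tray: Grey open tray, fixed, 200 (x) x 160 (y) x 30 mm, walls and floor 4 mm. Origin at the centre of its underside.
- driver: Bystander: screwdriver lying on the bench; leave alone. Origin in its underside.
- screw_jar: Bystander: jar 64 mm in diameter, 80 mm high; leave alone. Origin at the centre of its underside.
- offcut: Bystander: blue channel offcut 140 x 50 x 30 mm; leave alone. Origin at the centre of its underside.
Mind the look-alikes: they are no part of the job. Leave any green or turquoise look-alike of the bracket alone.

How it is judged:
By the outcome, as a careful person would: the job done as asked, in the order asked, and still so for the second after the job is handed in, while the arm keeps its last pose, push and grip.
It also fails if it takes over 64 s, if anything falls off the work surface, if the arm or the gripper's body presses on something with over 40 N, if the wrist force passes 120 N, or if a joint passes its speed limit or range.

## Working session

There is one attempt and no reset: what is moved stays moved. The work goes in short steps, Python scripts to look and compute and a tool call to move; the robot and the scene stay as the last step left them, time stands still between calls to the robot, and variables do not carry over. Pictures are saved under pics/ and viewed, on a budget of 10 in all, crops included, one or two more only if the job needs it, and the job is handed in when it is done.

Besides the shell and the picture viewer there is one more tool, called after "Call:" in YAML: its name, and indented under it one key for each argument. apply_moves: Moves the arm, as the interface text tells. Its arguments: {"type":"object","properties":{"steps":{"type":"array","items":{"type":"array","items":{"type":"array","items":{"type":"number"}}}}},"required":["steps"]}

```bash
ls; mkdir -p pics
cat > h.py <<'E'
import numpy as np, cv2
from station import sense, capture, r, masks_of
def K(p):
    f=200/np.tan(np.radians(p["vfov"])/2)
    return np.array([[f,0,p["cx"]],[0,f,p["cy"]],[0,0,1]])
def ray(p,uv):
    q=cv2.undistortPoints(np.array(uv,float).reshape(-1,1,2),K(p),np.array(p["dist"],float)).reshape(-1,2)
    d=np.c_[q,np.ones(len(q))]@p["T"][:3,:3].T
    return p["T"][:3,3],d
def atz(p,uv,z):
    o,d=ray(p,uv); return o+d*((z-o[2])/d[:,2])[:,None]
def proj(p,X):
    Ti=np.linalg.inv(p["T"]); X=np.array(X,float).reshape(-1,3)
    rv=cv2.Rodrigues(Ti[:3,:3])[0]
    return cv2.projectPoints(X,rv,Ti[:3,3],K(p),np.array(p["dist"],float))[0].reshape(-1,2)
def save(img,n,s=1):
    cv2.imwrite("pics/"+n,cv2.resize(img[:,:,::-1],None,fx=s,fy=s,interpolation=cv2.INTER_CUBIC))
E
python3 - <<'E'
from h import *
ims=[]
for n in("top","side"):
    p=capture(n); ims.append(p["color"]); save(p["color"],n+"0.png",1.25)
    print(n,p["T"].round(3).tolist(),p["vfov"],p["dist"])
    for t in["tote","gate","gate_handle","main_catch","main_tab","second_catch","second_tab","bracket","tray"]:
        for m in masks_of(p,t)[:3]:
            c=np.argwhere(m["pixels"]).mean(0)[::-1]
            print(t,round(m["confidence"],2),m["box"],c.round(0),atz(p,[c],0.05 if t in("bracket",) else 0.1 if t!="tray" else 0)[0].round(3))
E
```

```text
pics
top [[-0.018, -0.981, 0.191, 0.275], [-1.0, 0.017, -0.006, 0.008], [0.002, -0.191, -0.982, 1.317], [0.0, 0.0, 0.0, 1.0]] 47.64659335408595 [-0.02609257  0.          0.          0.          0.        ]
tote 0.96 [231.6, 82.7, 111.0, 105.6] [294. 132.] [0.707 0.048 0.1  ]
tote 0.5 [252.9, 161.8, 82.3, 26.7] [297. 172.] [0.59  0.043 0.1  ]
gate 0.59 [252.5, 165.5, 85.4, 27.0] [296. 172.] [0.59  0.044 0.1  ]
main_catch 0.67 [274.9, 147.6, 23.4, 27.2] [283. 157.] [0.635 0.081 0.1  ]
main_catch 0.56 [428.2, 124.5, 30.2, 50.3] [443. 150.] [ 0.648 -0.369  0.1  ]
second_catch 0.85 [312.0, 145.9, 23.7, 24.0] [323. 155.] [ 0.639 -0.03   0.1  ]
bracket 0.96 [274.6, 203.9, 22.2, 35.0] [288. 221.] [0.46  0.071 0.05 ]
bracket 0.84 [245.3, 260.8, 34.3, 35.4] [261. 277.] [0.306 0.147 0.05 ]
bracket 0.6 [305.0, 241.1, 33.1, 37.5] [321. 261.] [ 0.346 -0.022  0.05 ]
tray 0.75 [386.2, 186.1, 63.9, 73.5] [416. 223.] [ 0.454 -0.304  0.   ]
tray 0.51 [428.7, 130.5, 31.4, 41.5] [443. 150.] [ 0.676 -0.399  0.   ]
side [[0.986, -0.123, 0.114, 0.334], [-0.168, -0.739, 0.653, -0.98], [0.003, -0.663, -0.749,
[... 301 characters left out ...]
9. 205.] [ 0.588 -0.003  0.1  ]
main_catch 0.82 [348.4, 169.0, 20.8, 22.4] [359. 180.] [0.638 0.093 0.1  ]
main_tab 0.53 [352.9, 168.8, 9.9, 6.0] [358. 173.] [0.644 0.127 0.1  ]
second_catch 0.51 [350.8, 199.3, 27.9, 19.0] [368. 208.] [ 0.639 -0.024  0.1  ]
second_catch 0.33 [335.4, 165.0, 25.9, 73.5] [350. 205.] [ 0.588 -0.005  0.1  ]
second_tab 0.42 [365.1, 201.3, 6.3, 6.2] [368. 201.] [0.646 0.005 0.1  ]
bracket 0.63 [332.3, 167.1, 30.1, 72.9] [349. 204.] [0.6   0.043 0.05 ]
bracket 0.6 [257.6, 221.5, 30.7, 32.2] [274. 237.] [ 0.354 -0.047  0.05 ]
bracket 0.57 [290.8, 206.5, 31.8, 17.7] [306. 213.] [0.464 0.032 0.05 ]
tray 0.91 [280.0, 277.7, 87.1, 76.6] [322. 316.] [ 0.455 -0.3    0.   ]
```

Run:
```python
import cv2,numpy as np
a=cv2.imread("pics/top0.png");b=cv2.imread("pics/side0.png")
s=1.25
A=cv2.resize(a[int(60*s):int(310*s),int(210*s):int(480*s)],(600,555),interpolation=cv2.INTER_CUBIC)
cv2.imwrite("pics/ctop.png",A)
B=cv2.resize(b[int(140*s):int(370*s),int(230*s):int(470*s)],(600,575),interpolation=cv2.INTER_CUBIC)
cv2.imwrite("pics/cside.png",B)
```

```text
(no output)
```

View pics/ctop.png

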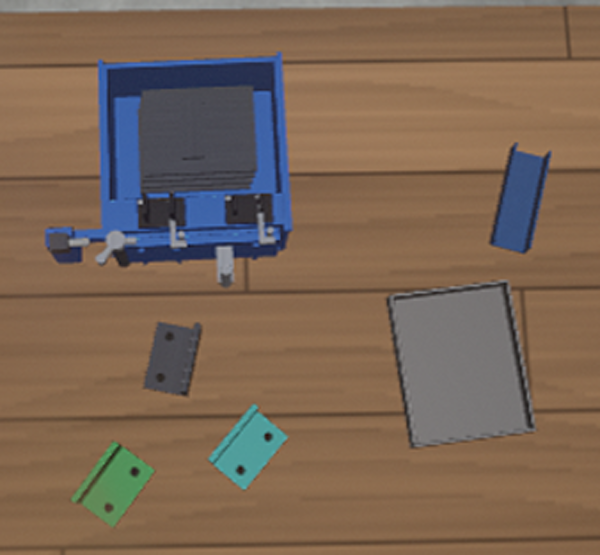

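View pics/cside.png

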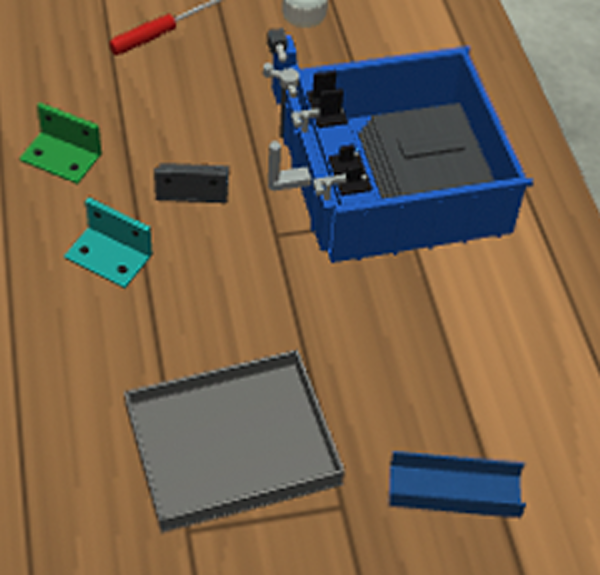

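The look-alikes in the top view are green at px (261,277), turquoise at (321,261) and dark steel at (288,221). The dark one matches the bracket. The taller tabs are on the left catch (283,157) and the shorter ones on the right (323,155). Next I'll fit the poses.

```bash
cat > fit.py <<'E'
from h import *
from scipy.optimize import minimize
S=4
def box(x0,x1,y0,y1,z0,z1): return np.array([[x,y,z] for x in(x0,x1) for y in(y0,y1) for z in(z0,z1)])/1000.
MOD={"tote":[box(-6,240,-218,19,0,94),box(13,240,-218,19,94,100)],"bracket":[box(-45,45,-30,30,0,5),box(-45,45,-30,-22,0,55)],"tray":[box(-100,100,-80,80,0,30)],
"main_catch":[box(-19,19,-30,30,0,6)]}
def place(X,q):
    c,s=np.cos(q[2]),np.sin(q[2]); return X@np.array([[c,s,0],[-s,c,0],[0,0,1]])+[q[0],q[1],q[3] if len(q)>3 else 0]
def rend(p,bs,q):
    m=np.zeros((400*S,640*S),np.uint8)
    for b in bs:
        u=proj(p,place(b,q)); h=cv2.convexHull(((u+.5)*S-.5).astype(np.float32))
        cv2.fillConvexPoly(m,np.round(h*16).astype(np.int32),1,shift=4)
    return m>0
def fit(bs,views,q0):
    M=[cv2.resize(m.astype(np.uint8),None,fx=S,fy=S,interpolation=cv2.INTER_NEAREST)>0 for _,m in views]
    def c(q):
        q=[q[0],q[1],q[2]*5]
        t=0
        for (p,_),m in zip(views,M):
            k=rend(p,bs,q); t+=(k^m).sum()/(k|m).sum()
        return t
    b=None
    for dy in(0,.04,-.04):
        x0=np.array([q0[0],q0[1],q0[2]/5+dy])
        s=minimize(c,x0,method="Nelder-Mead",options=dict(initial_simplex=x0+np.r_[np.zeros((1,3)),np.diag([.012]*3)],xatol=1e-4,fatol=1e-4))
        if b is None or s.fun<b.fun:b=s
    return np.array([b.x[0],b.x[1],b.x[2]*5]),b.fun
E
python3 - <<'E'
from fit import *
P={n:capture(n) for n in("top","side")}
def pick(n,t,uv):
    for m in masks_of(P[n],t):
        c=np.argwhere(m["pixels"]).mean(0)[::-1]
        if np.hypot(*(c-uv))<12: return m["pixels"]
def opn(m,k=11): return cv2.morphologyEx(m.astype(np.uint8),cv2.MORPH_OPEN,np.ones((k,k),np.uint8))>0
J={"tote":([294,132],[388,200],[.59,.14,0]),"bracket":([288,221],[306,213],[.46,.07,-.15]),"tray":([416,223],[322,316],[.454,-.304,.1])}
for t,(a,b,q0) in J.items():
    ms=[(P[n],pick(n,t,u)) for n,u in(("top",a),("side",b))]
    ms=[(p,opn(m) if t=="tote" else m) for p,m in ms if m is not None]
    print(t,[int(m.sum()) for _,m in ms])
    for sel in (ms,ms[:1],ms[1:]):
        q,f=fit(MOD[t],sel,q0); print("  ",q.round(4),np.degrees(q[2]).round(1),round(f,3))
    if t=="bracket":Q=q
for n in P: np.save(f"pics/{n}.npy",P[n]["color"])
print("TCP",sense()["ee_rot"])
E
```

```text
tote [6723, 5540]
   [0.6036 0.1389 0.0191] 1.1 0.346
   [0.6056 0.1397 0.013 ] 0.7 0.172
   [0.603  0.1387 0.0241] 1.4 0.173
bracket [581, 429]
   [ 0.4677  0.0734 -0.208 ] -11.9 0.186
   [ 0.4661  0.0742 -0.1874] -10.7 0.112
   [ 0.4681  0.0732 -0.2143] -12.3 0.071
tray [3861, 4272]
   [ 0.4538 -0.3026  0.118 ] 6.8 0.088
   [ 0.4525 -0.3001  0.1124] 6.4 0.039
   [ 0.4551 -0.3042  0.1194] 6.8 0.033
TCP [[ 9.20778537e-01 -3.90085740e-01  2.89185170e-05]
 [-3.90085741e-01 -9.20778537e-01  1.42296463e-05]
 [ 2.10767677e-05 -2.43830540e-05 -9.99999999e-01]]
```

Run:
```python
from fit import *
P={n:capture(n) for n in("top","side")}
ms=[]
for n in P:
    m=masks_of(P[n],"tote")[0]["pixels"].astype(np.uint8)
    m=cv2.morphologyEx(m,cv2.MORPH_CLOSE,np.ones((9,9),np.uint8))
    cs,_=cv2.findContours(m,cv2.RETR_EXTERNAL,cv2.CHAIN_APPROX_NONE); cv2.drawContours(m,cs,-1,1,-1)
    m=cv2.morphologyEx(m,cv2.MORPH_OPEN,np.ones((25,25),np.uint8)); ms.append((P[n],m>0))
for s in(ms,ms[:1],ms[1:]):
    q,f=fit(MOD["tote"],s,[.6,.14,.02]); print(q.round(4),round(f,3))
    if s is ms:q0=q
bq=[.4677,.0734,-.208]
out=[]
for n,(x,y,w,h) in(("top",(225,75,120,170)),("side",(250,150,200,110))):
    k=5 if n=="top" else 4
    I=cv2.resize(P[n]["color"],None,fx=k,fy=k,interpolation=cv2.INTER_CUBIC)
    def dr(bs,q,c):
        for b in bs:
            u=((proj(P[n],place(b,q))+.5)*k).astype(int)
            for i in range(8):
                for j in range(i):
                    if bin(i^j).count("1")==1: cv2.line(I,tuple(map(int,u[i])),tuple(map(int,u[j])),c,1)
    dr(MOD["bracket"],bq,(255,255,0)); dr(MOD["tote"],q0,(255,0,0))
    for yy,ht,w2 in((-50,46,14),(-160,30,9)):
        dr([box(34-w2,34+w2,yy+7,yy+13,106,100+ht),box(34-w2,34+w2,yy-27,yy-21,106,100+ht),box(15,53,yy-30,yy+30,100,106)],q0,(0,255,0))
    dr([box(-57,-43,-142,-128,60,135)],q0,(255,0,255))
    out.append(I[y*k:(y+h)*k,x*k:(x+w)*k])
for n,o in zip("ts",out):
    f=min(1,600/o.shape[0],800/o.shape[1]); save(o,f"ov_{n}.png",f)
```

```text
[0.6038 0.1413 0.0053] 1.049
[0.6  0.14 0.02] 1.0
[0.6038 0.1413 0.0053] 0.049
```

View pics/ov_t.png

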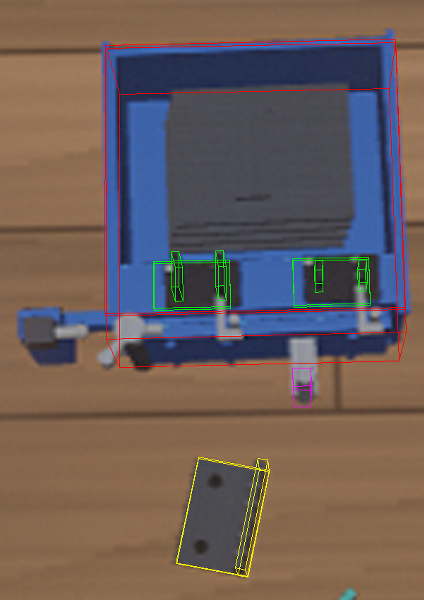

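View pics/ov_s.png

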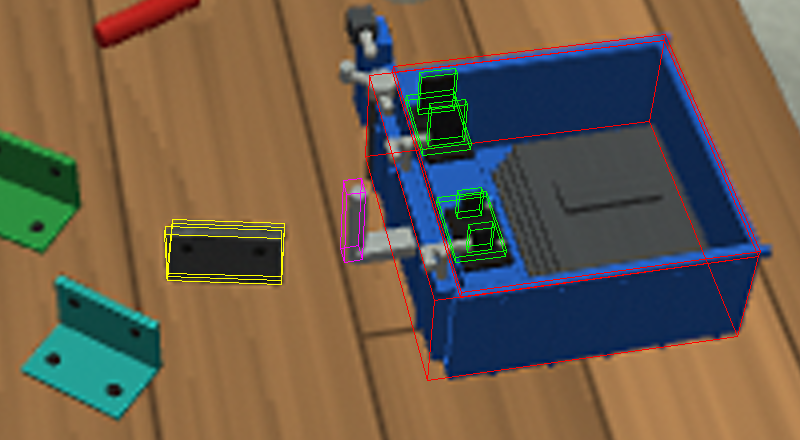

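The bracket overlay fits well: top crop (222,515), side crop (225,250). The tote fit puts the catches about 5 mm off, so I'll refit the tote pose from the black catch pixels.

```bash
python3 - <<'E'
from fit import *
P={n:capture(n) for n in("top","side")}
def catch(yy,ht,w2): return [box(15,53,yy-30,yy+30,100,106),box(34-w2,34+w2,yy+7,yy+13,106,100+ht),box(34-w2,34+w2,yy-26,yy-20,106,100+ht)]
C=[catch(-50,46,14),catch(-160,30,9)]; ALL=C[0]+C[1]
R={"top":(252,122,80,18),"side":(348,164,32,55)}
R={"top":(250,122,88,18),"side":(346,160,38,62)}
vs=[]
for n,(x,y,w,h) in R.items():
    g=P[n]["color"].max(2); m=np.zeros((400,640),bool)
    if n=="top":x,y,w,h=252,122,84,17
    m[y:y+h,x:x+w]=g[y:y+h,x:x+w]<62
    # keep the blobs overlapping rough model
    k=cv2.dilate(rend(P[n],ALL,[.6038,.1413-.004,.0053]).astype(np.uint8)[2::4,2::4],np.ones((9,9)))>0
    vs.append((P[n],m&k)); print(n,(m&k).sum(), rend(P[n],ALL,[.6038,.1413,.0053]).sum()/16)
for s in(vs,vs[:1],vs[1:]):
    q,f=fit(ALL,s,[.604,.137,.005]); print(q.round(4),round(f,3))
    if s is vs:q0=q
out=[]
for n,(x,y,w,h),k in(("top",(240,115,110,50),7),("side",(330,155,70,65),8)):
    I=cv2.resize(P[n]["color"],None,fx=k,fy=k,interpolation=cv2.INTER_CUBIC)
    raw=I[y*k:(y+h)*k,x*k:(x+w)*k].copy()
    for b in ALL+[box(-57,-43,-142,-128,60,135)]:
            u=((proj(P[n],place(b,q0))+.5)*k).astype(int)
            for i in range(8):
                for j in range(i):
                    if bin(i^j).count("1")==1: cv2.line(I,tuple(map(int,u[i])),tuple(map(int,u[j])),(0,255,0),1)
    o=I[y*k:(y+h)*k,x*k:(x+w)*k]
    out.append(o); 
W=800; a=np.zeros((600,800,3),np.uint8)
t=cv2.resize(out[0],(440,200)) if 0 else out[0]
save(np.vstack([out[0],np.zeros((5,770,3),np.uint8)]),"c_t.png"); save(out[1],"c_s.png")
a=np.zeros((600,800,3),np.uint8); s2=cv2.resize(out[1],(258,240));
E
python3 - <<'E'
import cv2,numpy as np
t=cv2.imread("pics/c_t.png");s=cv2.imread("pics/c_s.png")
t=cv2.resize(t,(420,194));s=cv2.resize(s,(380,353))
a=np.zeros((353,800,3),np.uint8);a[:194,:420]=t;a[:,420:]=s
cv2.imwrite("pics/c_ts.png",a)
E
```

```text
top 0 626.5625
side 459 492.9375
[0.6024 0.1324 0.0301] 1.215
[0.604 0.137 0.005] 1.0
[0.6024 0.1324 0.0301] 0.215
```

View pics/c_ts.png

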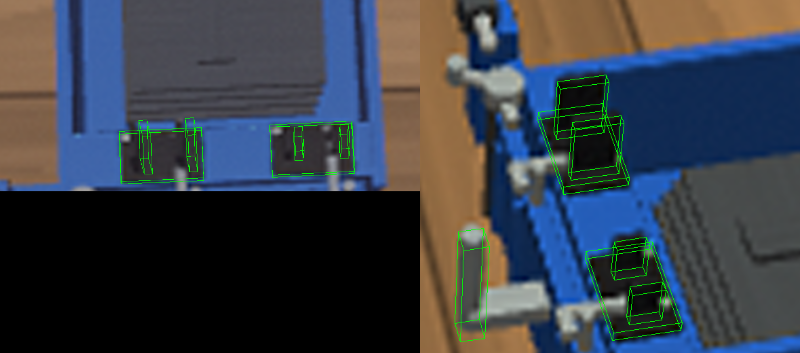

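The refit tote pose (0.6024, 0.1324, yaw 0.030) lines up with both catches and the post in both views. Now a planning helper.

```bash
cat > plan.py <<'E'
import sys,numpy as np
from station import sense
Q={"tote":(.603,.1324,.030),"bracket":(.4677,.0735,-.205),"tray":(.4538,-.3026,.117),"world":(0,0,0)}
def W(f,x,y):
    a,b,t=Q[f];c,s=np.cos(t),np.sin(t);return np.array([a+(c*x-s*y)/1000,b+(s*x+c*y)/1000])
def go(f,x,y,z,rel=0,start=None):
    """print tool turn about z (rad) then shift in the turned tool frame (mm)"""
    st=sense(); p=np.array(st["tcp_pos"]) if start is None else np.array(start[:3])
    R=np.array(st["ee_rot"]); ph=np.arctan2(R[1,0],R[0,0]) if start is None else start[3]
    t=Q[f][2]+np.radians(rel); w=W(f,x,y); d=np.r_[w,z/1000]-p
    dph=(t-ph+np.pi)%(2*np.pi)-np.pi
    print("to",w.round(4),z,"turn z",round(-dph,3),"shift",(1000*np.array([np.cos(t)*d[0]+np.sin(t)*d[1],np.sin(t)*d[0]-np.cos(t)*d[1],-d[2]])).round(1))
    return [*w,z/1000,t]
E
python3 -c "
from plan import *
s=go('bracket',0,-26,110)
s=go('bracket',0,-26,37,0,s)
"
```

```text
to [0.4624 0.048 ] 110 turn z -0.196 shift [321.4 471.9 129.6]
to [0.4624 0.048 ] 37 turn z -0.0 shift [ 0. -0. 73.]
```

Call:
apply_moves:
  steps:
    - [[0.6,0,0,0,0,0,-0.098],[0.6,0,0,0,0,0,-0.098],[0.6,32,47,0,0,0,0],[0.6,32,47,0,0,0,0],[0.6,32,47,0,0,0,0],[0.6,32,47,0,0,0,0],[0.6,32,47,0,0,0,0],[0.6,32,47,0,0,0,0],[0.6,32,47,0,0,0,0],[0.6,32,47,0,0,0,0],[0.6,32,47,0,0,0,0],[0.6,32,47,0,0,0,0]]

```text
time_s: 3.2
tcp_pos: [0.4621, 0.0485, 0.2401]
ee_rot: [[0.979, -0.203, 0.001], [-0.203, -0.979, 0.0], [0.001, -0.001, -1.0]]
wrist_force: [0.1, 0.8, 0.5]
gripper_width: 0.602
```

```bash
python3 -c "
from plan import *
print(sense()['joints'],sense()['tcp_pos'],sense()['wrist_force'])
s=go('bracket',0,-26,37)
"
```

```text
[ 2.61120079e+01  6.16823525e+00 -2.10224435e+01  1.04202400e-02
 -6.27315657e+01  5.21744630e+01] [0.46211386 0.04849142 0.24005087] [0.10100456 0.75700093 0.522256  ]
to [0.4624 0.048 ] 37 turn z 0.001 shift [  0.4   0.4 203.1]
```

Call:
apply_moves:
  steps:
    - [[0.6,0,0,60,0,0,0],[0.6,0,0,60,0,0,0],[0.6,0,0,35,0,0,0],[0.6,0,0,25,0,0,0],[0.6,0,0,23,0,0,0],[0.6,0,0,0,0,0,0],[0,0,0,0,0,0,0],[0,0,0,0,0,0,0],[0,0,0,0,0,0,0],[0,0,0,0,0,0,0]]

```text
time_s: 4.45
tcp_pos: [0.4618, 0.0503, 0.037]
ee_rot: [[0.979, -0.203, 0.001], [-0.203, -0.979, 0.0], [0.001, -0.001, -1.0]]
wrist_force: [0.5, 0.8, -0.5]
gripper_width: 0.23
```

Call:
apply_moves:
  steps:
    - [[0,0,0,0,0,0,0],[0,0,0,0,0,0,0],[0,0,0,0,0,0,0]]

```text
time_s: 4.82
tcp_pos: [0.4617, 0.0503, 0.0367]
ee_rot: [[0.979, -0.203, 0.0], [-0.203, -0.979, 0.0], [0.0, -0.0, -1.0]]
wrist_force: [-0.7, 0.9, 2.6]
gripper_width: 0.09
```

Call:
apply_moves:
  steps:
    - [[0,0,0,-20,0,0,0],[0,0,0,-40,0,0,0],[0,0,0,-40,0,0,0],[0,0,0,-30,0,0,0],[0,0,0,0,0,0,-0.16],[0,0,0,0,0,0,-0.16],[0,0,0,0,0,0,0]]

```text
time_s: 5.7
tcp_pos: [0.4607, 0.0499, 0.1658]
ee_rot: [[0.994, 0.113, -0.002], [0.113, -0.994, -0.0], [-0.002, 0.0, -1.0]]
wrist_force: [-1.0, -1.0, -2.9]
gripper_width: 0.089
```

```bash
python3 -c "
from plan import *
st=sense();print(st['tcp_pos'],st['wrist_force'],st['moment'],st['gripper_width'])
s=go('tray',0,-11,150)
s=go('tray',0,-11,44,0,s)
from h import *
p=capture('side'); save(p['color'][100:340,200:460],'lift.png',2)
"
```

```text
[0.46070164 0.04994042 0.16578118] [-0.9773212  -0.99195366 -2.92264759] [-0.0840521   0.01743983 -0.06057671] 0.08946776917838613
to [ 0.4551 -0.3135] 150 turn z -0.004 shift [-48.  360.3  15.8]
to [ 0.4551 -0.3135] 44 turn z -0.0 shift [  0.   0. 106.]
```

View pics/lift.png

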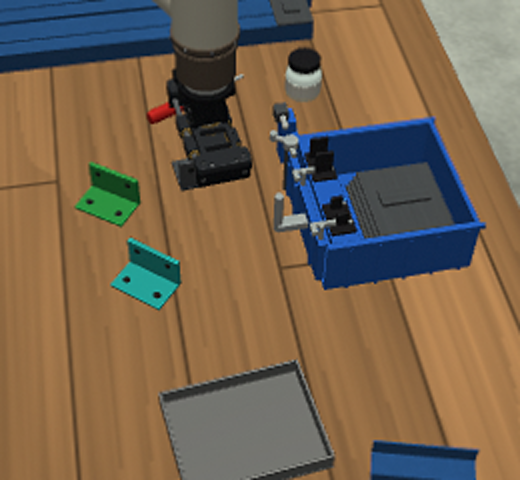

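The bracket is held at crop (195,175), and the wrist force of −2.9 N means about 0.3 kg. Carrying it to the tray.

Call:
apply_moves:
  steps:
    - [[0,-7,40,0,0,0,0],[0,-7,52,0,0,0,0],[0,-7,52,0,0,0,0],[0,-7,52,0,0,0,0],[0,-7,52,0,0,0,0],[0,-7,52,0,0,0,0],[0,-6,40,20,0,0,0],[0,0,20,50,0,0,0],[0,0,0,30,0,0,0],[0,0,0,15,0,0,0],[0,0,0,5,0,0,0],[0,0,0,0,0,0,0]]

```text
time_s: 7.25
tcp_pos: [0.456, -0.3129, 0.0473]
ee_rot: [[0.993, 0.115, 0.001], [0.115, -0.993, -0.001], [0.001, 0.001, -1.0]]
wrist_force: [0.1, 1.2, -2.4]
gripper_width: 0.092
```

Call:
apply_moves:
  steps:
    - [[0,0,0,3,0,0,0],[0,0,0,2,0,0,0],[0,0,0,1.5,0,0,0],[0,0,0,0,0,0,0]]

```text
time_s: 7.75
tcp_pos: [0.4555, -0.3129, 0.0407]
ee_rot: [[0.993, 0.115, 0.001], [0.115, -0.993, -0.0], [0.001, 0.0, -1.0]]
wrist_force: [-0.4, 2.0, 3.4]
gripper_width: 0.088
```

Contact: the force has gone to +3.4 N, so I'll release with a limited opening and rise.

Call:
apply_moves:
  steps:
    - [[0.35,0,0,0,0,0,0],[0.35,0,0,0,0,0,0],[0.35,0,0,0,0,0,0],[0.35,0,0,0,0,0,0],[0.35,0,0,-20,0,0,0],[0.35,0,0,-40,0,0,0],[1,0,0,-50,0,0,0],[1,0,0,-60,0,0,0],[1,0,0,-40,0,0,0],[1,0,0,0,0,0,0.09]]

```text
time_s: 9.0
tcp_pos: [0.4569, -0.3137, 0.2545]
ee_rot: [[1.0, 0.023, 0.008], [0.023, -1.0, -0.004], [0.008, 0.004, -1.0]]
wrist_force: [0.8, -0.5, -0.7]
gripper_width: 0.722
```

```bash
python3 -c "
from plan import *
st=sense();print(st['tcp_pos'],st['wrist_force'],st['gripper_width'])
s=go('tote',34,-50,240)
s=go('tote',34,-50,137,0,s)
from h import *
p=capture('side'); save(p['color'][150:390,230:490],'placed.png',2)
"
```

```text
[ 0.45693919 -0.31374463  0.25452532] [ 0.82861183 -0.49193029 -0.7048387 ] 0.7215607858135179
to [0.6385 0.0834] 240 turn z -0.007 shift [ 193.4 -391.6   14.5]
to [0.6385 0.0834] 137 turn z -0.0 shift [  0.   0. 103.]
```

View pics/placed.png

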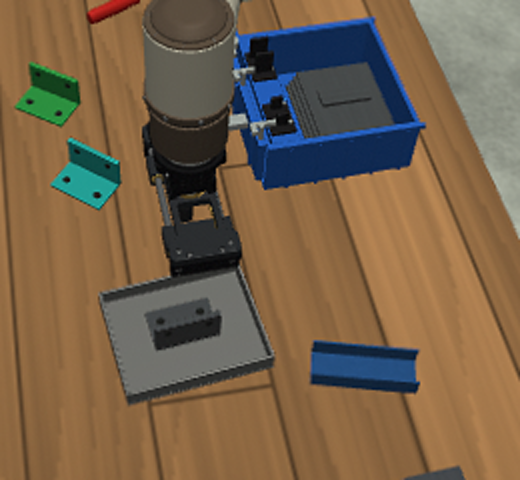

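The bracket stands flat in the tray at crop (185,325). On to the taller catch.

Call:
apply_moves:
  steps:
    - [[1,24,-49,0,0,0,-0.007],[1,24,-49,0,0,0,0],[1,24,-49,0,0,0,0],[1,24,-49,0,0,0,0],[1,24,-49,0,0,0,0],[1,24,-49,0,0,0,0],[1,24,-49,0,0,0,0],[1,24,-49,0,0,0,0],[1,0,0,20,0,0,0],[1,0,0,0,0,0,0],[1,0,0,0,0,0,0]]

```text
time_s: 10.42
tcp_pos: [0.6349, 0.0843, 0.2303]
ee_rot: [[0.999, 0.032, 0.0], [0.032, -0.999, -0.0], [0.0, 0.0, -1.0]]
wrist_force: [-0.3, -0.0, 1.1]
gripper_width: 1.002
```

```bash
python3 -c "
from plan import *
st=sense();print(st['tcp_pos'],st['wrist_force'],st['gripper_width'])
s=go('tote',34,-50,138)
"
```

```text
[0.63489978 0.08433077 0.23030857] [-0.33912076 -0.01407614  1.05660991] 1.0016026448593702
to [0.6385 0.0834] 138 turn z 0.002 shift [ 3.6  1.  92.3]
```

Call:
apply_moves:
  steps:
    - [[1,3.5,1,40,0,0,0],[1,0,0,30,0,0,0],[1,0,0,22,0,0,0],[1,0,0,0,0,0,0],[0.6,0,0,0,0,0,0],[0.6,0,0,0,0,0,0],[0.6,0,0,0,0,0,0],[0.6,0,0,0,0,0,0]]

```text
time_s: 11.42
tcp_pos: [0.6386, 0.0841, 0.1386]
ee_rot: [[0.999, 0.032, 0.001], [0.032, -0.999, 0.0], [0.001, -0.0, -1.0]]
wrist_force: [0.0, 0.5, 0.8]
gripper_width: 0.648
```

Call:
apply_moves:
  steps:
    - [[0.2,0,0,0,0,0,0],[0.2,0,0,0,0,0,0],[0.2,0,0,0,0,0,0],[0.2,0,0,0,0,0,0],[0.2,0,0,0,0,0,0],[0.2,0,0,0,0,0,0]]

```text
time_s: 12.18
tcp_pos: [0.6382, 0.0912, 0.1379]
ee_rot: [[0.999, 0.034, 0.002], [0.034, -0.999, 0.009], [0.003, -0.009, -1.0]]
wrist_force: [-5.3, 21.8, 0.7]
gripper_width: 0.297
```

The opening reads 25.8 mm, so the taller catch is fully squeezed. Its centre came out 7–8 mm further in +y, so the base plate is offset from the origin. This agrees with the outline fit, so I'm updating the tote y to 0.140.

Call:
apply_moves:
  steps:
    - [[0.2,0,-7,0,0,0,0],[0.2,0,0,0,0,0,0],[0.7,0,0,0,0,0,0],[0.7,0,0,0,0,0,0],[0.7,0,0,0,0,0,0],[0.7,0,0,0,0,0,0],[0.7,0,0,-30,0,0,0],[0.7,0,0,-30,0,0,0],[0.7,0,0,0,0,0,0]]

```text
time_s: 13.3
tcp_pos: [0.6397, 0.0913, 0.2012]
ee_rot: [[0.999, 0.032, 0.006], [0.032, -0.999, 0.002], [0.006, -0.002, -1.0]]
wrist_force: [0.7, -0.6, -0.1]
gripper_width: 0.701
```

```bash
sed -i 's/(.603,.1324,.030)/(.603,.140,.025)/' plan.py
python3 - <<'E'
from plan import *
st=sense();print(st['tcp_pos'],st['wrist_force'],st['gripper_width'])
s=go('tote',34,-160,200)
go('tote',34,-160,134,0,s)
from fit import *
# refit with the base centred on y-7 and the taller catch squeezed; top view too
p=capture('side')
C=lambda yy,ht,w,d:[box(15,53,yy-37,yy+23,100,106),box(34-w,34+w,yy+7,yy+13,106,100+ht),box(34-w,34+w,yy-27+d,yy-21+d,106,100+ht)]
k=10;I=cv2.resize(p['color'],None,fx=k,fy=k,interpolation=cv2.INTER_CUBIC)
for b in C(-50,46,14,14)+C(-160,30,9,0)+[box(-57,-43,-142,-128,60,135)]:
    u=((proj(p,place(b,Q['tote']))+.5)*k).astype(int)
    for i in range(8):
        for j in range(i):
            if bin(i^j).count('1')==1: cv2.line(I,tuple(map(int,u[i])),tuple(map(int,u[j])),(0,255,0),1)
save(I[1550:2150,3200:4000],'c2.png')
E
```

```text
[0.63974798 0.09134062 0.20119447] [ 0.71755696 -0.62193057 -0.07441586] 0.7007614785953693
to [ 0.641  -0.0191] 200 turn z 0.007 shift [ -1.5 110.4   1.2]
to [ 0.641  -0.0191] 134 turn z -0.0 shift [ 0.  0. 66.]
```

View pics/c2.png

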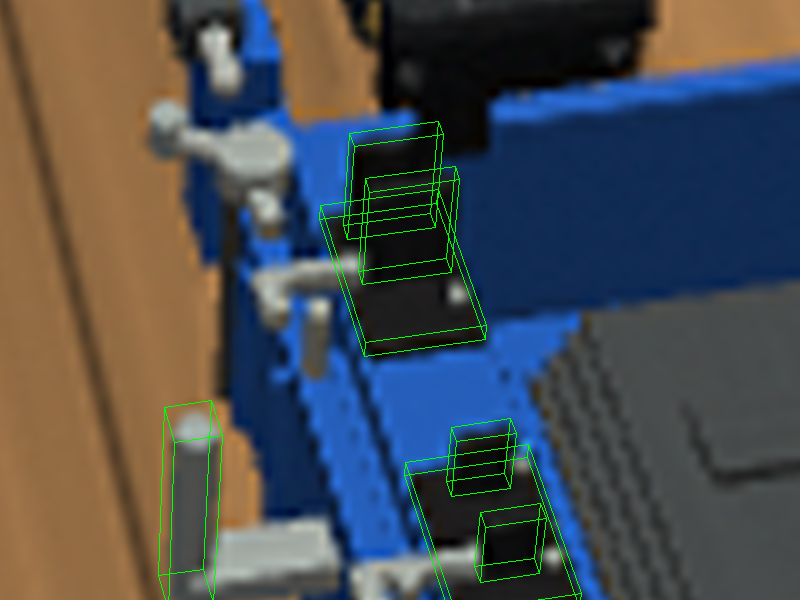

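The overlay now matches everywhere. The taller tabs are together at crop (400,210), the hook is off its pin at (270,290), and the post matches at (195,500). Next is the shorter catch.

Call:
apply_moves:
  steps:
    - [[1,0,0,0,0,0,0.007],[1,-0.5,55,0,0,0,0],[1,-1,55,0,0,0,0],[1,0,0,0,0,0,0],[1,0,0,40,0,0,0],[1,0,0,26,0,0,0],[1,0,0,0,0,0,0],[0.6,0,0,0,0,0,0],[0.6,0,0,0,0,0,0],[0.6,0,0,0,0,0,0]]

```text
time_s: 14.6
tcp_pos: [0.64, -0.0188, 0.1332]
ee_rot: [[1.0, 0.025, 0.002], [0.025, -1.0, 0.0], [0.002, -0.0, -1.0]]
wrist_force: [-0.7, -0.3, -0.1]
gripper_width: 0.741
```

Call:
apply_moves:
  steps:
    - [[0.2,0,0,0,0,0,0],[0.2,0,0,0,0,0,0],[0.2,0,0,0,0,0,0],[0.2,0,0,0,0,0,0],[0.2,0,0,0,0,0,0],[0.2,0,0,0,0,0,0],[0.2,0,0,0,0,0,0]]

```text
time_s: 15.48
tcp_pos: [0.6395, -0.0186, 0.1325]
ee_rot: [[1.0, 0.026, 0.0], [0.026, -1.0, 0.0], [0.0, -0.0, -1.0]]
wrist_force: [-1.9, 1.0, 5.1]
gripper_width: 0.289
```

The shorter catch is squeezed too (opening 25 mm). Release and go above the post, with the fingers closing along the gate normal.

Call:
apply_moves:
  steps:
    - [[0.7,0,0,0,0,0,0],[0.7,0,0,0,0,0,0],[0.7,0,0,0,0,0,0],[0.7,0,0,0,0,0,0],[0.7,0,0,-30,0,0,0],[0.7,0,0,-50,0,0,0],[0.5,-50,0,0,0,0,0],[0.5,-33,-25,0,0,0,0],[0.5,0,0,0,0,0,0]]

```text
time_s: 16.6
tcp_pos: [0.554, 0.0046, 0.2128]
ee_rot: [[1.0, 0.027, 0.0], [0.027, -1.0, 0.001], [0.0, -0.001, -1.0]]
wrist_force: [0.9, 0.1, -0.2]
gripper_width: 0.518
```

Call:
apply_moves:
  steps:
    - [[0.5,0,0,0,0,0,0.175],[0.5,0,0,0,0,0,0.175],[0.5,0,0,0,0,0,0.175],[0.5,0,0,0,0,0,0.175],[0.5,0,0,0,0,0,0.175],[0.5,0,0,0,0,0,0.175],[0.5,0,0,0,0,0,0.175],[0.5,0,0,0,0,0,0.175],[0.5,0,0,0,0,0,0.17],[0.5,0,0,0,0,0,0],[0.5,0,0,0,0,0,0]]

```text
time_s: 17.98
tcp_pos: [0.5563, 0.0038, 0.2119]
ee_rot: [[0.028, -1.0, 0.0], [-1.0, -0.028, -0.0], [0.0, -0.0, -1.0]]
wrist_force: [0.6, 0.4, 0.3]
gripper_width: 0.499
```

Run:
```python
from plan import *
st=sense();print(st['tcp_pos'],st['wrist_force'],st['gripper_width'],np.round(st['joints'],0))
s=go('tote',-50,-135,122,-90)
# arc: tool-frame step for gate angle step 0.1309 (7.5 deg), tool turning with the gate
a=np.array([-50,-135.]);th=np.radians(7.5)
c,si=np.cos(th),np.sin(th); d=np.array([c*a[0]+si*a[1],-si*a[0]+c*a[1]])-a
print("tote-frame chord",d, "tool x=-tote y, tool y=-tote x  before turn:",[-d[1],-d[0]])
ah=np.array([c*d[0]-si*d[1],si*d[0]+c*d[1]])
print("in turned tool frame",[-ah[1],-ah[0]])
```

```text
[0.55625742 0.00376886 0.21190478] [0.58050312 0.4208344  0.34379434] 0.4989404107146431 [ 17.  17. -12.   0. -62. -15.]
to [0.5564 0.0038] 122 turn z 0.003 shift [-0.  -0.1 89.9]
tote-frame chord [-17.19327902   7.68125333] tool x=-tote y, tool y=-tote x  before turn: [np.float64(-7.681253325538165), np.float64(17.193279018397476)]
in turned tool frame [np.float64(-5.371365896466978), np.float64(18.048792881016432)]
```

Call:
apply_moves:
  steps:
    - [[0.5,0,0,40,0,0,0],[0.5,0,0,30,0,0,0],[0.5,0,0,20,0,0,0],[0.5,0,0,0,0,0,0],[0,0,0,0,0,0,0],[0,0,0,0,0,0,0],[0,0,0,0,0,0,0],[0,0,0,0,0,0,0],[0,0,0,0,0,0,0],[0,0,0,0,0,0,0]]

```text
time_s: 19.23
tcp_pos: [0.5566, 0.004, 0.1226]
ee_rot: [[0.026, -1.0, 0.002], [-1.0, -0.026, 0.0], [-0.0, -0.002, -1.0]]
wrist_force: [1.1, 0.4, 2.6]
gripper_width: 0.152
```

The post is gripped at about 13–14 mm. I'll open the gate along its arc, a first part to start.

Call:
apply_moves:
  steps:
    - [[0,-7.7,17.2,0,0,0,0.131],[0,-7.7,17.2,0,0,0,0.131],[0,-7.7,17.2,0,0,0,0.131],[0,-7.7,17.2,0,0,0,0.131],[0,0,0,0,0,0,0]]

```text
time_s: 19.85
tcp_pos: [0.4941, 0.046, 0.1226]
ee_rot: [[-0.475, -0.88, 0.002], [-0.88, 0.475, 0.0], [-0.001, -0.001, -1.0]]
wrist_force: [1.7, -0.0, 2.0]
gripper_width: 0.151
```

Run:
```python
from plan import *
st=sense();p=np.array(st['tcp_pos'])
d=p[:2]-W('tote',0,0);a0=W('tote',-50,-135)-W('tote',0,0)
print(st['wrist_force'],st['gripper_width'],1000*np.hypot(*d),np.degrees(np.arctan2(a0[1],a0[0])-np.arctan2(d[1],d[0]))%360)
```

```text
[ 1.73296615 -0.01313102  1.99265241] 0.15134025923995365 143.84920713130958 30.33002519998247
```

Call:
apply_moves:
  steps:
    - [[0,-7.7,17.2,0,0,0,0.131],[0,-7.7,17.2,0,0,0,0.131],[0,-7.7,17.2,0,0,0,0.131],[0,-7.7,17.2,0,0,0,0.131],[0,-7.7,17.2,0,0,0,0.131],[0,-7.7,17.2,0,0,0,0.131],[0,-7.7,17.2,0,0,0,0.131],[0,-7.7,17.2,0,0,0,0.131],[0,0,0,0,0,0,0],[0,0,0,0,0,0,0]]

```text
time_s: 21.1
tcp_pos: [0.4663, 0.1861, 0.1226]
ee_rot: [[-1.0, -0.027, -0.001], [-0.027, 1.0, -0.002], [0.001, -0.002, -1.0]]
wrist_force: [-1.3, -2.3, 6.0]
gripper_width: 0.148
```

Run:
```python
from plan import *
st=sense();p=np.array(st['tcp_pos'])
d=p[:2]-W('tote',0,0);a0=W('tote',-50,-135)-W('tote',0,0)
print(st['wrist_force'],st['gripper_width'],1000*np.hypot(*d),np.degrees(np.arctan2(a0[1],a0[0])-np.arctan2(d[1],d[0]))%360)
from h import *
a=capture('top')['color'][75:325,215:475]; b=capture('side')['color'][110:360,230:490]
save(np.hstack([a,b]),'end.png',1.53)
```

```text
[-1.28335695 -2.3343063   5.99390004] 0.14815027348904927 144.20831099835368 89.7364924227175
```

View pics/end.png

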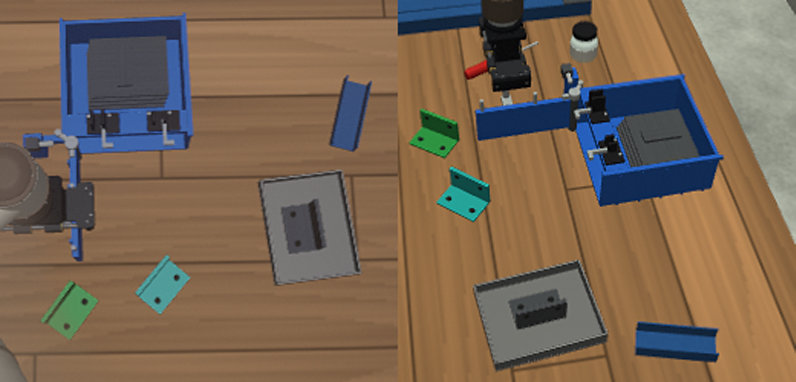

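The gate stands square to the front (top-view pixels (76,150) to (76,258)) and is held at about 89.7°. The bracket is flat in the tray, and the two look-alikes, the jar, the driver and the offcut haven't moved. Handing in.

```bash
python3 -c "
from station import r; print(r.finish_job())"
```

```text
the job is handed in; nothing more can be done
None
```

The job is done and handed in at about 21 s of the 64 s allowed. The system gives no verdict.

- **Bracket:** I lifted the dark steel bracket out of the gate's way and set it down in the grey tray. The closing pictures show it flat on its base plate.
- **Catches:** I squeezed the taller catch first and the shorter one after it. The gripper closed to 25.8 mm and 25 mm over the tabs, against 26 mm for fully squeezed. Afterwards the gate came free.
- **Gate:** I pulled it open by the post, past the detent. At hand-in the gripper was still holding the post at about 89.7°, with about 2.3 N of spring pull at the wrist and nothing propping the gate.
- **Left alone:** In the closing pictures the screwdriver, jar, offcut and the green and turquoise look-alikes are where they were.

**Checks that disagreed:** My first position for the catches was about 7 mm off in y, because I assumed each base plate was centred on the catch origin. The taller catch was squeezed with the arm pushed sideways by that much, at about 22 N on the wrist, and still closed fully. I corrected the tote position before the second catch, and the overlay then matched the picture.

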